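Show the inlaid bead case to the loupe

ROBOT

A 6-joint arm with a two-finger parallel gripper is mounted at the origin on the work surface. World frame = base frame: x ahead of the robot, y to its left, z up, the work surface at z = 0. Lengths are in m, angles in rad, forces in N, time in s.
With the tool pointing down it reaches from about 0.4 to 0.825 m from the base axis. Payload 7 kg.
Tool frame: the origin (TCP) lies on the centre line of the jaws, within the pads' length; the fingertips stand 22 mm ahead of it and the grasp point (between the pads) lies 3 mm ahead of it; z points along the fingers, y is the line along which they close (so a half turn about z gives the same grasp; the last joint's range is limited). The gripper opens to 88 mm and grips with 3 to 60 N. Pads are 19 mm wide; open, the fingers measure 130 mm over their backs; the gripper's body (78 mm by 193 mm) begins 47 mm behind the grasp point.
Start: joints at [1.453, 0.359, 0.012, 0, -1.224, -0.288], TCP at [0.266, 0.62, 0.249] pointing down, gripper open.
Joint ranges: [-3.07, 3.07], [-1.43, 2.12], [-1.02, 1.25], [-3.03, 1.67], [-3.05, -0], [-3.03, 3.03]. Speed limits (rad/s): [2.39, 2.39, 3.01, 3.14, 3.14, 3.14].

INTERFACE

Orientations are given as [roll, pitch, yaw] about the fixed x, y, z axes, in that order (R = Rz(yaw) Ry(pitch) Rx(roll)).
In Python, from station import monitor, viewer, order gives the robot as it stands. The module is installed in compiled form; this text tells all that it offers.
- The arm moves only by the tool servo_tool, never from a script. Its argument "targets" is a list of rows, each an object with "angular": the turn, a rotation vector about the tool's x, y, z in degrees, a list of three; "xyz": the shift along the tool's x, y, z in cm, a list of three; "claw": the finger opening in cm, from 0 to 8.76. A call has 1 to 20 rows; each row shifts and turns the commanded pose from where the row before left it, along the tool's axes as they then stand; what a row does not reach is not made up. A row lasts 1/10 s, in which the tool goes at most 50 mm and 8.59 degrees, less where a joint would pass 70% of its speed; a pose out of reach is approached as far as the arm can. A call is refused whole if a number of a shift passes 5 or a number of a turn 8.59, either way. A call with a gripper value outside its range is refused whole. The fingers move at their own pace and stop on an object; "force" is the grip in N (left out, the last holds). Time passes only in rows, so rows that do not move let the fingers close. It gives the time, the measured TCP pose, the force, the opening and the grip force at its end, in the units of the state.
- monitor.get_state(): the state, without advancing time (a new reading comes with each control period).
- viewer.grab_frame(name): name is "side" or "top" or "wrist"; returns a dict with "color" (384x512x3 uint8, blue, green, red), "fovy" (degrees; the focal length in pixels is half the picture's height over the tangent of half this angle, whatever the lens; pixels are square), "cx", "cy" (the principal point, pixels), "R" (3x3) and "t" (3): a world point X has camera coordinates R X + t. Camera axes: x right, y down, z forward; pixel columns grow to the right and rows downward; lengths in m; the calibration is good to about 2 mm. A picture is of the moment at which its call begins. There is no depth.
- order.job_done(): hands the job in; it is judged then, once.
The state is a dict: "t": time; "q": joint angles; "qd": joint speeds; "joint_efforts": joint torques, N m; "eef_pos": TCP position; "ee_rot": TCP orientation; "force": force on the tool from outside, world axes, zero at the start; "moment": the same for the moment, N m; "width": finger opening in m; "gripper_force": force on a finger pad.
Only numpy, scipy, OpenCV 4.12 (cv2) and the standard library are available. Lean on these libraries where they do the work, as an engineer would, in place of code of your own. Each camera call takes 0.05 s, during which the arm holds its last target. There are 200 camera calls.

TASK

Pick up the tall square wooden bead case and, keeping it upright, hold each of its three inlaid sides in turn squarely before the loupe, about 5 cm from the lens and level with it: first the side with one brass dot, then the side with two, then the side with three, staying still for a second on each. Then stand the case upright on the round cork mat, wholly on it, and let go; do not touch the loupe.

Things in the scene. Friction and masses are not known exactly. Their poses are not given: they have to be found in the camera images.
- case_center (a point): Centre, 65 mm above the foot, of the loose upright dark wooden case, 40 x 40 x 130 mm, 0.13 kg; z up. Brass dots (12 mm) at this height: one on the +y side, two on +x, three on -y, -x plain; sides are 20 mm from this point. At first the two-dot side faces roughly away from the robot. Grip the top 45 mm, clear of the dots. Bystanders: a square case 75 mm tall, a round case 120 mm tall.
- loupe_focus (a point): Focus of the loupe: the point 50 mm straight in front of the lens centre, 140 mm above the table, where the middle of each inlaid side should be brought. Its x axis is level and points to the lens (roughly away from the robot), y to the left, z up. A side is presented when it faces +x here.
- loupe: The fixed bench loupe: an upright lens, 48 mm across its rim, 8 mm thick, centred 140 mm straight above this origin (on the table), on a thin steel post with a round foot 80 mm across centred 15 mm behind it. x points from the lens's front to its back; the lens looks towards -x, roughly to the robot.
- round_mat: The round cork mat, 110 mm across and 4 mm thick, fixed on the table; origin at the centre of its underside. A square cork mat (100 mm) lies elsewhere and is not meant.
Things that resemble listed ones, but are neither listed nor needed, are in the scene too. Leave any black or grey look-alike of the round_mat alone.

How it is judged:
On the way, in this order (a step that is already met when the one before it is completed fails the run):
1. the one-dot side is held at the loupe's focus (within 20 mm each way), facing the lens and upright (within 15 degrees) (y of loupe_focus in the frame of case_center between 0 and 0.04 m and x of loupe_focus in the frame of case_center between -0.02 and 0.02 m and z of loupe_focus in the frame of case_center between -0.02 and 0.02 m and x of case_center in the frame of loupe_focus below 0 m and angle between the y axis of case_center and the x axis of loupe_focus, either way round below 0.27 rad and angle between case_center's own z axis and vertical below 0.27 rad), for 0.4 s.
2. the two-dot side is held at the loupe's focus (within 20 mm each way), facing the lens and upright (within 15 degrees) (x of loupe_focus in the frame of case_center between 0 and 0.04 m and y of loupe_focus in the frame of case_center between -0.02 and 0.02 m and z of loupe_focus in the frame of case_center between -0.02 and 0.02 m and x of case_center in the frame of loupe_focus below 0 m and angle between the x axis of case_center and the x axis of loupe_focus, either way round below 0.27 rad and angle between case_center's own z axis and vertical below 0.27 rad), for 0.4 s.
3. the three-dot side is held at the loupe's focus (within 20 mm each way), facing the lens and upright (within 15 degrees) (y of loupe_focus in the frame of case_center between -0.04 and 0 m and x of loupe_focus in the frame of case_center between -0.02 and 0.02 m and z of loupe_focus in the frame of case_center between -0.02 and 0.02 m and x of case_center in the frame of loupe_focus below 0 m and angle between the y axis of case_center and the x axis of loupe_focus, either way round below 0.27 rad and angle between case_center's own z axis and vertical below 0.27 rad), for 0.4 s.
At the end, for the whole second after the job is handed in: The case stands upright (within 6 degrees), at rest and released, with its foot on the round cork mat and its centre within 30 mm of the mat's centre (horizontal distance between case_center and round_mat below 0.03 m and angle between case_center's own z axis and vertical below 0.1 rad and z of case_center in the frame of round_mat between 0.062 and 0.076 m and linear speed of case below 0.01 m/s); the robot touches nothing.
It fails at once if the loupe is touched (contact force between loupe and anything else above 1 N).
It also fails if it takes over 58 s, if anything falls off the work surface, if the arm or the gripper's body presses on something with over 40 N, if the wrist force passes 120 N, or if a joint passes its speed limit or range.

## Working session

There is one attempt and no reset: what is moved stays moved. The work goes in short steps, Python scripts to look and compute and a tool call to move; the robot and the scene stay as the last step left them, time stands still between calls to the robot, and variables do not carry over. Pictures are saved under pics/ and viewed, at most 10 in all, crops included, and the job is handed in when it is done.

Besides the shell and the picture viewer there is one more tool, called by a JSON object that holds its "api" and its "payload". servo_tool: Moves the arm, as the interface text tells. Its arguments: {"type":"object","properties":{"targets":{"type":"array"},"force":{"type":"number"}},"required":["targets"]}

```bash
mkdir -p pics; python3 - <<'E'
from station import monitor, viewer
import cv2,pickle
s=monitor.get_state();print({k:s[k] for k in('t','eef_pos','ee_rot','width')})
F={}
for n in("top","side","wrist"):
    f=viewer.grab_frame(n);F[n]=f;cv2.imwrite(f"pics/{n}0.png",f["color"])
    print(n,f["fovy"],f["cx"],f["cy"],f["R"],f["t"])
pickle.dump(F,open("f0.pkl","wb"))
E
```

```text
{'t': 0.0, 'eef_pos': array([0.2663361 , 0.61975067, 0.24760047]), 'ee_rot': array([ 3.13992409e+00, -1.76885116e-04, -4.05954361e-01]), 'width': 0.08750885422068844}
top 54.49327701472321 254.98797914709743 188.80958247229202 [[ 0.00215974 -0.99961515 -0.02765674]
 [-0.98442219  0.002737   -0.17579951]
 [ 0.17580755  0.02760559 -0.98403742]] [0.0081292  0.49628558 1.26410191]
side 57.08510703043032 255.526579654603 193.88192290769436 [[ 0.77391449 -0.63320458  0.01040821]
 [-0.48550692 -0.60378794 -0.63223662]
 [ 0.40661948  0.48424383 -0.77470544]] [-0.36459027  0.28386386  0.77842019]
wrist 63.95556070369442 250.32182652304064 190.90036847961605 [[-3.94646880e-01 -9.18832659e-01  6.20095300e-04]
 [-8.85131080e-01  3.80352679e-01  2.68094780e-01]
 [-2.46570095e-01  1.05253903e-01 -9.63392342e-01]] [ 0.67510172 -0.034185    0.39003514]
```

View pics/top0.png

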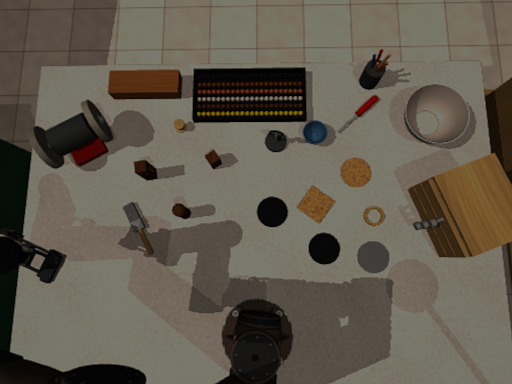

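View pics/side0.png

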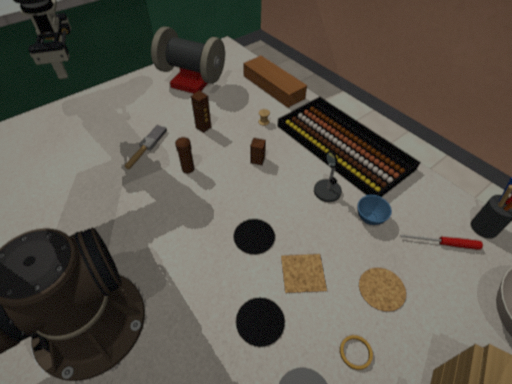

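Top view: the tall case is at (145,170), the loupe at (276,141), the round cork mat at (356,172). Side view: case (201,110), loupe (330,178), mat (383,289). I'll zoom in for exact points.

```bash
cat > h.py <<'E'
import numpy as np, cv2, pickle
def ray(f,u,v):
    fl=f["color"].shape[0]/2/np.tan(np.radians(f["fovy"])/2)
    R=np.array(f["R"]);d=R.T@np.array([(u-f["cx"])/fl,(v-f["cy"])/fl,1]);return -R.T@np.array(f["t"]),d/np.linalg.norm(d)
def plane(f,u,v,z):
    o,d=ray(f,u,v);return o+d*(z-o[2])/d[2]
def proj(f,X):
    fl=f["color"].shape[0]/2/np.tan(np.radians(f["fovy"])/2)
    c=np.array(f["R"])@X+f["t"];return np.array([fl*c[0]/c[2]+f["cx"],fl*c[1]/c[2]+f["cy"]])
def tri(a,pa,b,pb):
    (o,d),(p,e)=ray(a,*pa),ray(b,*pb)
    s=np.linalg.lstsq(np.c_[d,-e],p-o,rcond=None)[0];A,B=o+s[0]*d,p+s[1]*e;return (A+B)/2,np.linalg.norm(A-B)
def crop(im,x,y,w,h,k,g=1.0):
    c=cv2.resize(im[y:y+h,x:x+w],None,fx=k,fy=k,interpolation=cv2.INTER_CUBIC)
    c=np.clip(255*(c/255.)**g,0,255).astype(np.uint8)
    for i in range(0,w,10): cv2.putText(c,str(x+i),(i*k,9),0,.3,(0,255,0));cv2.line(c,(i*k,10),(i*k,14),(0,255,0))
    for i in range(10,h,10): cv2.putText(c,str(y+i),(0,i*k+4),0,.3,(0,255,0));cv2.line(c,(20,i*k),(24,i*k),(0,255,0))
    return c
E
python3 - <<'E'
from h import *
F=pickle.load(open("f0.pkl","rb"));t,s=F["top"]["color"],F["side"]["color"]
a=np.hstack([crop(t,128,150,40,30,10,.6),crop(t,256,122,40,30,10,.6)])
b=np.hstack([crop(s,184,86,40,50,8,.6),crop(s,308,146,50,50,8,.6)]);b=b[:300*1+100]
W=800;p=lambda c:cv2.copyMakeBorder(c[:, :W],0,0,0,W-min(W,c.shape[1]),cv2.BORDER_CONSTANT)
o=np.vstack([p(a)[:,:],p(b)])
cv2.imwrite("pics/z0.png",o[:600] if o.shape[0]<=600 else cv2.resize(o,(685,600)));print(o.shape)
for n in F.keys()-{"wrist"}:
    f=F[n];hsv=cv2.cvtColor(f["color"],cv2.COLOR_BGR2HSV)
    m=cv2.inRange(hsv,(8,90,70),(25,255,255))
    for c in cv2.findContours(m,0,2)[0]:
        if 300<cv2.contourArea(c)<4000:
            M=cv2.moments(c);u,v=M['m10']/M['m00'],M['m01']/M['m00'];print(n,cv2.contourArea(c),u,v,plane(f,u,v,.004))
E
```

```text
(700, 800, 3)
side 2048.0 477.47526041666663 366.9556477864583 [ 0.57886177 -0.58873654  0.004     ]
side 838.0 355.98806682577566 352.0453460620525 [ 0.40698563 -0.41157069  0.004     ]
side 1490.0 382.1104026845638 289.10939597315434 [ 0.5630825  -0.35806495  0.004     ]
side 1401.5 302.99441075038646 273.1195148055655 [ 0.4468264  -0.21112628  0.004     ]
side 309.0 351.9120819848975 143.86299892125135 [0.89087953 0.01868401 0.004     ]
side 929.0 275.2734122712594 74.8789020452099 [0.95913318 0.47334878 0.004     ]
top 729.5 315.4580763079735 203.92689056431345 [ 0.44793738 -0.20731871  0.004     ]
top 670.0 355.4186567164179 171.9768656716418 [ 0.56433319 -0.35443045  0.004     ]
top 1438.0 142.71128882707464 80.58472415391748 [0.92793347 0.44247808 0.004     ]
```

View pics/z0.png

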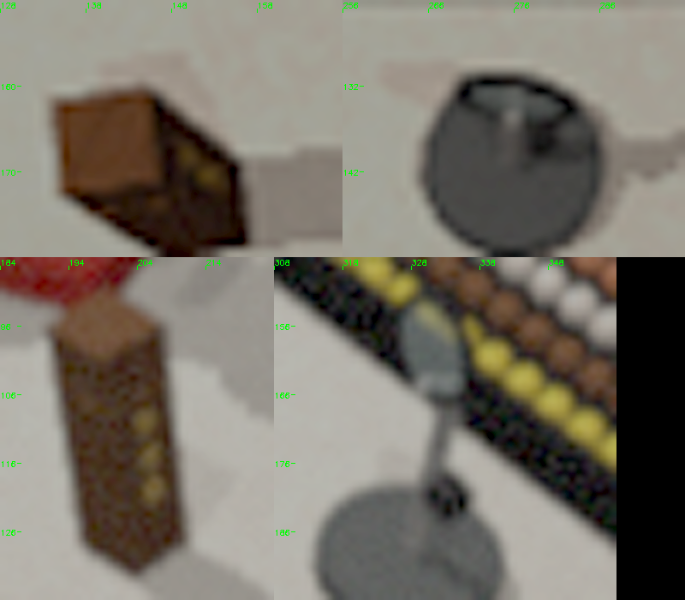

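The case's top corners in the top view are about (134.2,161.7), (145.5,160.5), (147,171.8) and (135.2,172.5). In the side view three dots show on the right face. The lens centre is near (276.7,133.4) in the top view and (331.3,159.6) in the side view.

```bash
python3 - <<'E'
from h import *
F=pickle.load(open("f0.pkl","rb"));t,s=F["top"],F["side"]
for f,P in((t,[(134.2,161.7),(145.5,160.5),(147,171.8),(135.2,172.5)]),(s,[(191.6,95.9),(199.3,90.8),(207.3,96.3),(199.3,101)])):
    X=np.array([plane(f,u,v,.13)[:2] for u,v in P]);print(X.round(4).tolist(),X.mean(0));e=np.roll(X,-1,0)-X
    print(np.degrees(np.arctan2(e[:,1],e[:,0])),np.linalg.norm(e,axis=1))
print("lens",tri(t,(276.7,133.4),s,(331.3,159.6)), plane(t,276.7,133.4,.14),plane(s,331.3,159.6,.14))
for f,n in((t,"top"),(s,"side")):
    g=cv2.cvtColor(f["color"],cv2.COLOR_BGR2GRAY)
print("foot top",plane(t,276,141.3,.008))
# side foot disc: left 316,right 503, top 485 (display)
print("foot side",plane(s,308+(409.5-274)/6.86,146+(559-257)/6.86,.008))
E
```

```text
[[0.5743, 0.4104], [0.5782, 0.3724], [0.5395, 0.3653], [0.5372, 0.4048]] [0.55729702 0.388238  ]
[ -84.05892593 -169.56667671   93.22436716    8.55421717] [0.03815273 0.03942253 0.03957686 0.03746452]
[[0.5415, 0.4005], [0.575, 0.4081], [0.5783, 0.3687], [0.5458, 0.364]] [0.56015025 0.38532821]
[  12.79990479  -85.14796804 -171.90571039   96.59971824] [0.03428652 0.03957405 0.03289022 0.03671046]
lens (array([ 0.66635784, -0.06671274,  0.14046627]), np.float64(0.0002864122376808147)) [ 0.66639839 -0.06663494  0.14      ] [ 0.66690057 -0.06651596  0.14      ]
foot top [ 0.68036827 -0.06807989  0.008     ]
foot side [ 0.68315306 -0.06916004  0.008     ]
```

{"api": "servo_tool", "payload": {"targets": [{"xyz": [3.2,2.75,-0.15]},{"xyz": [3.2,2.75,-0.15]},{"xyz": [3.2,2.75,-0.15]},{"xyz": [3.2,2.75,-0.15]},{"xyz": [3.2,2.75,-0.15]},{"xyz": [3.2,2.75,-0.15]},{"xyz": [3.2,2.75,-0.15]},{"xyz": [3.2,2.75,-0.15]},{"xyz": [3.2,2.75,-0.15]},{"xyz": [3.2,2.75,-0.15]},{"xyz": [3.2,2.75,-0.15]},{"xyz": [3.2,2.75,-0.15]},{"xyz": [3.2,2.75,-0.15]},{"xyz": [3.2,2.75,-0.15]},{"xyz": [3.2,2.75,-0.15]},{"xyz": [3.2,2.75,-0.15]},{"xyz": [3.2,2.75,-0.15]},{"xyz": [0,0,0]},{"xyz": [0,0,0]}]}}

```text
invalid input
```

```bash
python3 - <<'E'
from station import monitor, viewer
from h import *
s=monitor.get_state();print(s['t'],s['eef_pos'],s['ee_rot'],s['q'])
f=viewer.grab_frame("wrist");pickle.dump(f,open("w1.pkl","wb"))
print(proj(f,np.array([.6664,-.0667,.14])),proj(f,np.array([.6817,-.0686,0.008])))
u,v=proj(f,np.array([.6664,-.0667,.14])).astype(int)
x=int(np.clip(u-100,0,312));y=int(np.clip(v-75,0,234))
cv2.imwrite("pics/w1.png",crop(f["color"],x,y,200,150,4,.6))
E
```

```text
0.15 [0.26632383 0.61988308 0.24784419] [ 3.14035855e+00 -1.07078209e-04 -4.05838868e-01] [ 1.45313086e+00  3.59222691e-01  1.12880832e-02 -2.63768499e-04
 -1.22407538e+00 -2.88083683e-01]
[ 1987.42020497 -2053.4147583 ] [ 947.32094779 -791.71064531]
```

View pics/w1.png

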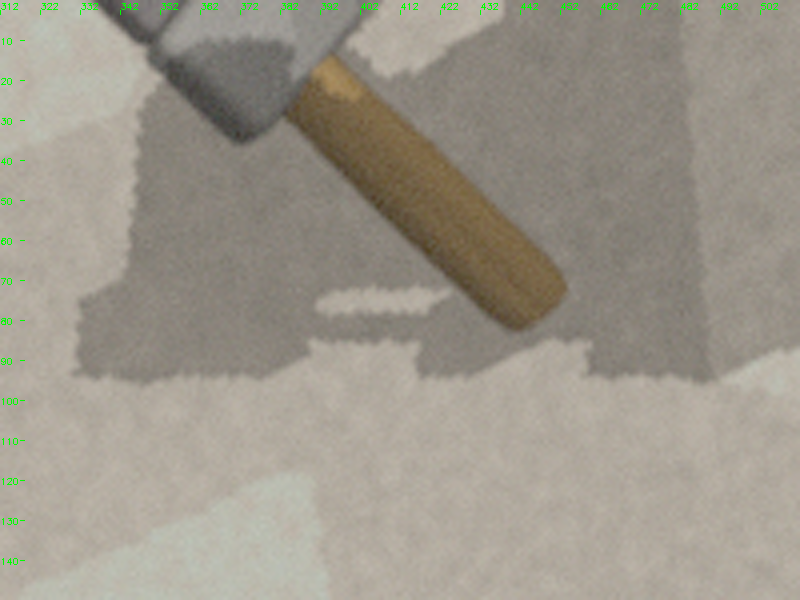

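The move was refused: the rows need every field. The picture shows only the hammer handle, because the arm never left its start. I'll repeat the move with full rows.

{"api": "servo_tool", "payload": {"targets": [{"angular": [0,0,0],"xyz": [3.2,2.75,-0.15],"claw": 8.7},{"angular": [0,0,0],"xyz": [3.2,2.75,-0.15],"claw": 8.7},{"angular": [0,0,0],"xyz": [3.2,2.75,-0.15],"claw": 8.7},{"angular": [0,0,0],"xyz": [3.2,2.75,-0.15],"claw": 8.7},{"angular": [0,0,0],"xyz": [3.2,2.75,-0.15],"claw": 8.7},{"angular": [0,0,0],"xyz": [3.2,2.75,-0.15],"claw": 8.7},{"angular": [0,0,0],"xyz": [3.2,2.75,-0.15],"claw": 8.7},{"angular": [0,0,0],"xyz": [3.2,2.75,-0.15],"claw": 8.7},{"angular": [0,0,0],"xyz": [3.2,2.75,-0.15],"claw": 8.7},{"angular": [0,0,0],"xyz": [3.2,2.75,-0.15],"claw": 8.7},{"angular": [0,0,0],"xyz": [3.2,2.75,-0.15],"claw": 8.7},{"angular": [0,0,0],"xyz": [3.2,2.75,-0.15],"claw": 8.7},{"angular": [0,0,0],"xyz": [3.2,2.75,-0.15],"claw": 8.7},{"angular": [0,0,0],"xyz": [3.2,2.75,-0.15],"claw": 8.7},{"angular": [0,0,0],"xyz": [3.2,2.75,-0.15],"claw": 8.7},{"angular": [0,0,0],"xyz": [3.2,2.75,-0.15],"claw": 8.7},{"angular": [0,0,0],"xyz": [3.2,2.75,-0.15],"claw": 8.7},{"angular": [0,0,0],"xyz": [0,0,0],"claw": 8.7},{"angular": [0,0,0],"xyz": [0,0,0],"claw": 8.7}]}}

```text
t: 2.1
eef_pos: [0.5817, -0.0252, 0.2735]
ee_rot: [3.141, 0.001, -0.408]
force: [-0.1, -0.1, -1.4]
width: 0.0869
gripper_force: 0.0
```

```bash
python3 - <<'E'
from station import monitor, viewer
from h import *
print(monitor.get_state()['q'])
f=viewer.grab_frame("wrist");pickle.dump(f,open("w1.pkl","wb"))
p=proj(f,np.array([.6664,-.0667,.14]));print(p,proj(f,np.array([.6817,-.0686,0.008])))
x,y=int(np.clip(p[0]-100,0,312)),int(np.clip(p[1]-75,0,234))
cv2.imwrite("pics/w2.png",crop(f["color"],x,y,200,150,4,.6))
E
```

```text
[ 2.92204994e-01  1.92237391e-01 -1.59568547e-01 -2.62686708e-04
 -1.22000023e+00  8.70368651e-01]
[256.58533063  76.67053264] [251.05415125  73.38423338]
```

View pics/w2.png

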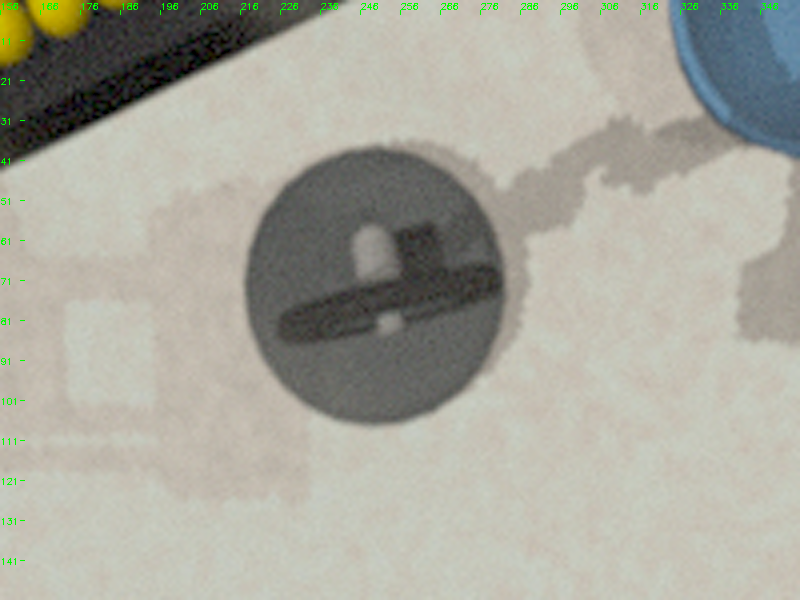

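The lens shows edge-on from about (226,83) to (281,71.5), with its foot centred at (249.8,72.2).

```bash
python3 - <<'E'
from h import *
f=pickle.load(open("w1.pkl","rb"))
a,b=plane(f,226,83,.14),plane(f,281,71.5,.14);d=b-a
print(a,b,np.linalg.norm(d),(a+b)/2,"lens yaw",np.degrees(np.arctan2(d[1],d[0]))+90,"foot",plane(f,249.75,72.25,.008))
c=np.array([.5585,.387]);p=np.array([.5817,-.0252]);psi=-.408
g=c-p;print("tool shift to case",g@[np.cos(psi),np.sin(psi)],g@[np.sin(psi),-np.cos(psi)])
E
```

```text
[ 0.6719336  -0.04143957  0.14      ] [ 0.66210881 -0.08670854  0.14      ] 0.046322848791031795 [ 0.6670212  -0.06407405  0.14      ] lens yaw -12.245085995124782 foot [ 0.68353191 -0.0676496   0.008     ]
tool shift to case -0.18484601847491958 -0.3691598968658022
```

{"api": "servo_tool", "payload": {"targets": [{"angular": [0,0,0],"xyz": [-1.85,-3.69,0],"claw": 8.7},{"angular": [0,0,0],"xyz": [-1.85,-3.69,0],"claw": 8.7},{"angular": [0,0,0],"xyz": [-1.85,-3.69,0],"claw": 8.7},{"angular": [0,0,0],"xyz": [-1.85,-3.69,0],"claw": 8.7},{"angular": [0,0,0],"xyz": [-1.85,-3.69,0],"claw": 8.7},{"angular": [0,0,0],"xyz": [-1.85,-3.69,0],"claw": 8.7},{"angular": [0,0,0],"xyz": [-1.85,-3.69,0],"claw": 8.7},{"angular": [0,0,0],"xyz": [-1.85,-3.69,0],"claw": 8.7},{"angular": [0,0,0],"xyz": [-1.85,-3.69,0],"claw": 8.7},{"angular": [0,0,0],"xyz": [-1.85,-3.69,0],"claw": 8.7},{"angular": [0,0,8.4],"xyz": [0,0,0],"claw": 8.7},{"angular": [0,0,8.4],"xyz": [0,0,0],"claw": 8.7},{"angular": [0,0,8.4],"xyz": [0,0,0],"claw": 8.7},{"angular": [0,0,8.4],"xyz": [0,0,0],"claw": 8.7},{"angular": [0,0,8.4],"xyz": [0,0,0],"claw": 8.7},{"angular": [0,0,8.4],"xyz": [0,0,0],"claw": 8.7},{"angular": [0,0,8.4],"xyz": [0,0,0],"claw": 8.7},{"angular": [0,0,0],"xyz": [0,0,0],"claw": 8.7},{"angular": [0,0,0],"xyz": [0,0,0],"claw": 8.7}]}}

```text
t: 4.05
eef_pos: [0.5566, 0.3887, 0.2743]
ee_rot: [-3.141, 0.0, -1.426]
force: [0.4, 0.5, 0.2]
width: 0.0873
gripper_force: 0.0
```

```bash
python3 - <<'E'
from station import monitor, viewer
from h import *
s=monitor.get_state();print(s['t'],s['q'],s['eef_pos'],s['ee_rot'])
f=viewer.grab_frame("wrist");pickle.dump(f,open("w3.pkl","wb"))
p=proj(f,np.array([.5585,.387,.13]));print(p)
x,y=int(np.clip(p[0]-100,0,312)),int(np.clip(p[1]-75,0,234))
cv2.imwrite("pics/w3.png",crop(f["color"],x,y,200,150,4,.6));print(x,y)
E
```

```text
4.05 [ 8.96032229e-01  3.51471174e-01  5.98030527e-02 -9.58588988e-05
 -1.27888208e+00 -7.51437619e-01] [0.55656861 0.38870914 0.27425562] [-3.14147549e+00  2.35110930e-04 -1.42622928e+00]
[248.39164901 181.60803123]
148 106
```

View pics/w3.png

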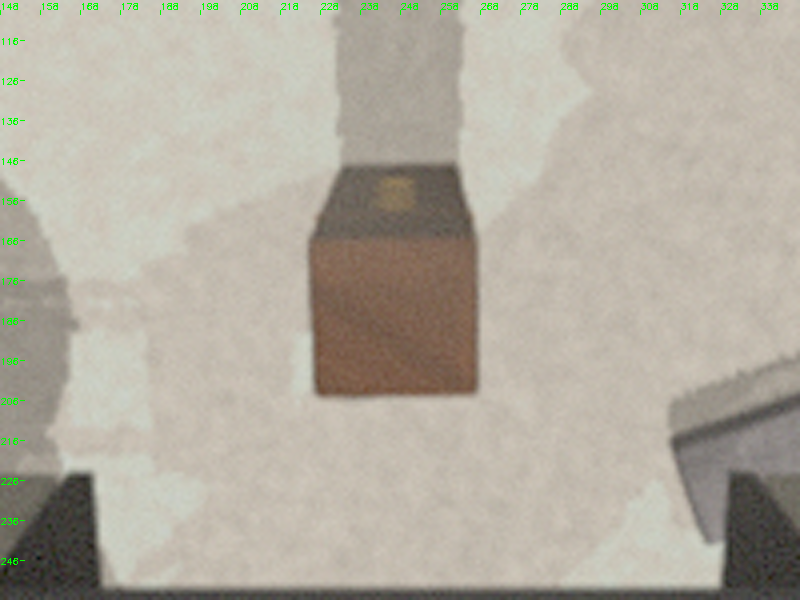

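The case top has corners at about (225.5,165.5), (266.5,165.5), (267.2,204.5) and (226.8,204.7), with the three-dot face at the top of the picture. It is nearly aligned with the tool.

```bash
python3 - <<'E'
from h import *
f=pickle.load(open("w3.pkl","rb"))
X=np.array([plane(f,u,v,.13)[:2] for u,v in((225.5,165.5),(266.5,165.5),(267.2,204.5),(226.8,204.7))])
e=np.roll(X,-1,0)-X;print(X.round(4).tolist(),X.mean(0),(np.degrees(np.arctan2(e[:,1],e[:,0]))+45)%90-45,np.linalg.norm(e,axis=1))
psi=-1.426;g=X.mean(0)-[.5566,.3887];print(g@[np.cos(psi),np.sin(psi)],g@[np.sin(psi),-np.cos(psi)])
E
```

```text
[[0.5817, 0.3748], [0.5441, 0.3694], [0.5374, 0.4068], [0.5758, 0.4126]] [0.55973568 0.39090128] [ 8.30475681 10.12037804  8.60901715  8.92318945] [0.03802345 0.03804238 0.03881665 0.03823163]
-0.0017257956772248025 -0.0034204933624873124
```

{"api": "servo_tool", "payload": {"targets": [{"angular": [0,0,0],"xyz": [-0.15,-0.3,0],"claw": 8.7},{"angular": [0,0,0],"xyz": [0,0,3.5],"claw": 8.7},{"angular": [0,0,0],"xyz": [0,0,3.5],"claw": 8.7},{"angular": [0,0,0],"xyz": [0,0,3.0],"claw": 8.7},{"angular": [0,0,0],"xyz": [0,0,2.5],"claw": 8.7},{"angular": [0,0,0],"xyz": [0,0,2.0],"claw": 8.7},{"angular": [0,0,0],"xyz": [0,0,1.6],"claw": 8.7},{"angular": [0,0,0],"xyz": [0,0,0],"claw": 8.7},{"angular": [0,0,0],"xyz": [0,0,0],"claw": 3.0},{"angular": [0,0,0],"xyz": [0,0,0],"claw": 3.0},{"angular": [0,0,0],"xyz": [0,0,0],"claw": 3.0},{"angular": [0,0,0],"xyz": [0,0,0],"claw": 3.0},{"angular": [0,0,0],"xyz": [0,0,0],"claw": 3.0},{"angular": [0,0,0],"xyz": [0,0,0],"claw": 3.0},{"angular": [0,0,0],"xyz": [0,0,0],"claw": 3.0},{"angular": [0,0,0],"xyz": [0,0,0],"claw": 3.0}], "force": 25}}

```text
t: 5.7
eef_pos: [0.5602, 0.3899, 0.1133]
ee_rot: [-3.141, 0.0, -1.432]
force: [-0.0, -0.4, 0.4]
width: 0.0398
gripper_force: 24.8
```

{"api": "servo_tool", "payload": {"targets": [{"angular": [0,0,0],"xyz": [0,0,-2.0],"claw": 3.0},{"angular": [0,0,0],"xyz": [0,0,-3.9],"claw": 3.0},{"angular": [0,0,0],"xyz": [0,0,-3.9],"claw": 3.0},{"angular": [0,0,0],"xyz": [0,0,-3.9],"claw": 3.0},{"angular": [0,0,0],"xyz": [2.07,0.49,0],"claw": 3.0},{"angular": [0,0,0],"xyz": [4.14,0.98,0],"claw": 3.0},{"angular": [0,0,0],"xyz": [4.14,0.98,0],"claw": 3.0},{"angular": [0,0,0],"xyz": [4.14,0.98,0],"claw": 3.0},{"angular": [0,0,0],"xyz": [4.14,0.98,0],"claw": 3.0},{"angular": [0,0,0],"xyz": [4.14,0.98,0],"claw": 3.0},{"angular": [0,0,0],"xyz": [4.14,0.98,0],"claw": 3.0},{"angular": [0,0,0],"xyz": [4.14,0.98,0],"claw": 3.0},{"angular": [0,0,0],"xyz": [4.14,0.98,0],"claw": 3.0},{"angular": [0,0,0],"xyz": [4.14,0.98,0],"claw": 3.0},{"angular": [0,0,0],"xyz": [2.07,0.49,0],"claw": 3.0},{"angular": [0,0,0],"xyz": [0,0,0],"claw": 3.0},{"angular": [0,0,0],"xyz": [0,0,0],"claw": 3.0}]}}

```text
t: 7.4
eef_pos: [0.5202, -0.0342, 0.25]
ee_rot: [-3.142, 0.0, -1.434]
force: [0.4, 0.6, -1.5]
width: 0.0404
gripper_force: 24.8
```

{"api": "servo_tool", "payload": {"targets": [{"angular": [0,0,8.45],"xyz": [0,0,0],"claw": 3.0},{"angular": [0,0,8.45],"xyz": [0,0,0],"claw": 3.0},{"angular": [0,0,8.45],"xyz": [0,0,0],"claw": 3.0},{"angular": [0,0,8.45],"xyz": [0,0,0],"claw": 3.0},{"angular": [0,0,8.45],"xyz": [0,0,0],"claw": 3.0},{"angular": [0,0,8.45],"xyz": [0,0,0],"claw": 3.0},{"angular": [0,0,8.45],"xyz": [0,0,0],"claw": 3.0},{"angular": [0,0,8.45],"xyz": [0,0,0],"claw": 3.0},{"angular": [0,0,8.45],"xyz": [0,0,0],"claw": 3.0},{"angular": [0,0,8.45],"xyz": [0,0,0],"claw": 3.0},{"angular": [0,0,8.45],"xyz": [0,0,0],"claw": 3.0},{"angular": [0,0,8.45],"xyz": [0,0,0],"claw": 3.0},{"angular": [0,0,8.45],"xyz": [0,0,0],"claw": 3.0},{"angular": [0,0,0],"xyz": [0,0,0],"claw": 3.0},{"angular": [0,0,0],"xyz": [0,0,0],"claw": 3.0}]}}

```text
t: 8.9
eef_pos: [0.5205, -0.033, 0.25]
ee_rot: [-3.142, -0.0, 2.939]
force: [1.0, -0.1, -1.0]
width: 0.0403
gripper_force: 24.8
```

{"api": "servo_tool", "payload": {"targets": [{"angular": [0,0,0],"xyz": [0,0,2.1],"claw": 3.0},{"angular": [0,0,0],"xyz": [0,0,2.1],"claw": 3.0},{"angular": [0,0,0],"xyz": [0,0,2.0],"claw": 3.0},{"angular": [0,0,0],"xyz": [-2,-0.04,0],"claw": 3.0},{"angular": [0,0,0],"xyz": [-2,-0.04,0],"claw": 3.0},{"angular": [0,0,0],"xyz": [-1.5,-0.04,0],"claw": 3.0},{"angular": [0,0,0],"xyz": [-1.5,-0.03,0],"claw": 3.0},{"angular": [0,0,0],"xyz": [-1,0,0],"claw": 3.0},{"angular": [0,0,0],"xyz": [0,0,0],"claw": 3.0},{"angular": [0,0,0],"xyz": [0,0,0],"claw": 3.0}]}}

```text
t: 9.9
eef_pos: [0.5979, -0.0516, 0.1877]
ee_rot: [-3.141, -0.001, 2.935]
force: [0.2, 0.3, -1.2]
width: 0.0403
gripper_force: 24.8
```

```bash
python3 - <<'E'
from station import monitor, viewer
from h import *
s=monitor.get_state();print(s['t'],s['q'],s['eef_pos'],s['ee_rot'])
I=[]
for n in("side","top"):
    f=viewer.grab_frame(n)
    p=proj(f,np.array([.62,-.055,.14])).astype(int);print(n,p)
    I.append(crop(f["color"],p[0]-40,max(p[1]-45,0),80,110,5,.6))
cv2.imwrite("pics/h1.png",np.hstack(I))
E
```

```text
9.9 [ 2.39139554e-01  2.82966533e-01 -2.42769752e-01 -2.31529794e-04
 -1.04585907e+00 -2.01645556e+00] [ 0.59788762 -0.05157672  0.18773826] [-3.14142893e+00 -8.07314907e-04  2.93495680e+00]
side [315 165]
top [273 146]
```

View pics/h1.png

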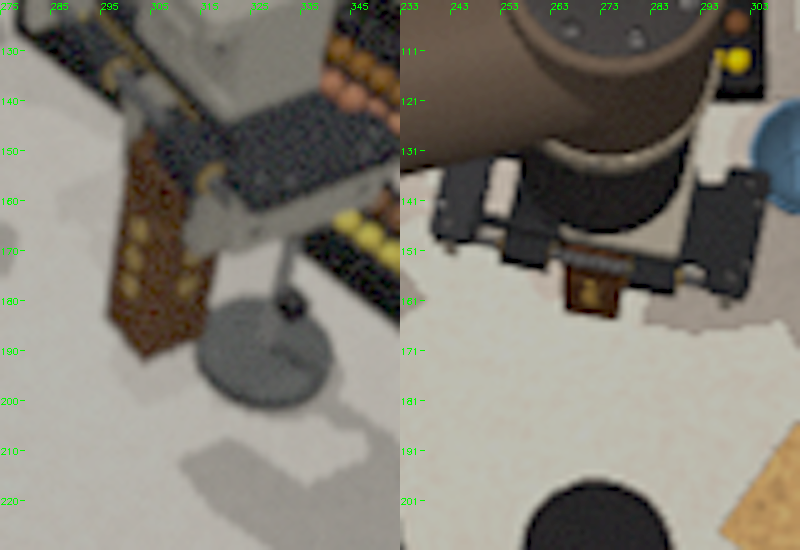

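Side view: the three-dot face (302,172) looks towards the robot and the two-dot face (311,173) towards -y, so the one-dot side faces the lens. The gripper body is clear above the lens. I'll hold here, then turn to the next sides.

{"api": "servo_tool", "payload": {"targets": [{"angular": [0,0,0],"xyz": [0,0,0],"claw": 3.0},{"angular": [0,0,0],"xyz": [0,0,0],"claw": 3.0},{"angular": [0,0,0],"xyz": [0,0,0],"claw": 3.0},{"angular": [0,0,0],"xyz": [0,0,0],"claw": 3.0},{"angular": [0,0,0],"xyz": [0,0,0],"claw": 3.0},{"angular": [0,0,0],"xyz": [0,0,0],"claw": 3.0},{"angular": [0,0,0],"xyz": [0,0,0],"claw": 3.0},{"angular": [0,0,0],"xyz": [0,0,0],"claw": 3.0},{"angular": [0,0,0],"xyz": [0,0,0],"claw": 3.0},{"angular": [0,0,0],"xyz": [0,0,0],"claw": 3.0}]}}

```text
t: 11.0
eef_pos: [0.5984, -0.0517, 0.1881]
ee_rot: [-3.142, -0.0, 2.934]
force: [0.3, -0.1, -0.6]
width: 0.0405
gripper_force: 24.8
```

{"api": "servo_tool", "payload": {"targets": [{"angular": [0,0,-7.5],"xyz": [0,0,0],"claw": 3.0},{"angular": [0,0,-7.5],"xyz": [0,0,0],"claw": 3.0},{"angular": [0,0,-7.5],"xyz": [0,0,0],"claw": 3.0},{"angular": [0,0,-7.5],"xyz": [0,0,0],"claw": 3.0},{"angular": [0,0,-7.5],"xyz": [0,0,0],"claw": 3.0},{"angular": [0,0,-7.5],"xyz": [0,0,0],"claw": 3.0},{"angular": [0,0,-7.5],"xyz": [0,0,0],"claw": 3.0},{"angular": [0,0,-7.5],"xyz": [0,0,0],"claw": 3.0},{"angular": [0,0,-7.5],"xyz": [0,0,0],"claw": 3.0},{"angular": [0,0,-7.5],"xyz": [0,0,0],"claw": 3.0},{"angular": [0,0,-7.5],"xyz": [0,0,0],"claw": 3.0},{"angular": [0,0,-7.5],"xyz": [0,0,0],"claw": 3.0},{"angular": [0,0,0],"xyz": [0,0,0],"claw": 3.0},{"angular": [0,0,0],"xyz": [0,0,0],"claw": 3.0}]}}

```text
t: 12.4
eef_pos: [0.5983, -0.0517, 0.188]
ee_rot: [3.142, 0.0, -1.782]
force: [-0.5, 0.4, -0.6]
width: 0.04
gripper_force: 24.8
```

{"api": "servo_tool", "payload": {"targets": [{"angular": [0,0,0],"xyz": [0,0,0],"claw": 3.0},{"angular": [0,0,0],"xyz": [0,0,0],"claw": 3.0},{"angular": [0,0,0],"xyz": [0,0,0],"claw": 3.0},{"angular": [0,0,0],"xyz": [0,0,0],"claw": 3.0},{"angular": [0,0,0],"xyz": [0,0,0],"claw": 3.0},{"angular": [0,0,0],"xyz": [0,0,0],"claw": 3.0},{"angular": [0,0,0],"xyz": [0,0,0],"claw": 3.0},{"angular": [0,0,0],"xyz": [0,0,0],"claw": 3.0},{"angular": [0,0,0],"xyz": [0,0,0],"claw": 3.0},{"angular": [0,0,0],"xyz": [0,0,0],"claw": 3.0}]}}

```text
t: 13.4
eef_pos: [0.5984, -0.0517, 0.1881]
ee_rot: [-3.142, 0.0, -1.779]
force: [0.6, -0.6, -0.4]
width: 0.0402
gripper_force: 24.8
```

{"api": "servo_tool", "payload": {"targets": [{"angular": [0,0,-7.5],"xyz": [0,0,0],"claw": 3.0},{"angular": [0,0,-7.5],"xyz": [0,0,0],"claw": 3.0},{"angular": [0,0,-7.5],"xyz": [0,0,0],"claw": 3.0},{"angular": [0,0,-7.5],"xyz": [0,0,0],"claw": 3.0},{"angular": [0,0,-7.5],"xyz": [0,0,0],"claw": 3.0},{"angular": [0,0,-7.5],"xyz": [0,0,0],"claw": 3.0},{"angular": [0,0,-7.5],"xyz": [0,0,0],"claw": 3.0},{"angular": [0,0,-7.5],"xyz": [0,0,0],"claw": 3.0},{"angular": [0,0,-7.5],"xyz": [0,0,0],"claw": 3.0},{"angular": [0,0,-7.5],"xyz": [0,0,0],"claw": 3.0},{"angular": [0,0,-7.5],"xyz": [0,0,0],"claw": 3.0},{"angular": [0,0,-7.5],"xyz": [0,0,0],"claw": 3.0},{"angular": [0,0,0],"xyz": [0,0,0],"claw": 3.0},{"angular": [0,0,0],"xyz": [0,0,0],"claw": 3.0}]}}

```text
t: 14.8
eef_pos: [0.5983, -0.0517, 0.188]
ee_rot: [3.142, 0.0, -0.212]
force: [-0.2, -0.6, -1.2]
width: 0.0401
gripper_force: 24.8
```

{"api": "servo_tool", "payload": {"targets": [{"angular": [0,0,0],"xyz": [0,0,0],"claw": 3.0},{"angular": [0,0,0],"xyz": [0,0,0],"claw": 3.0},{"angular": [0,0,0],"xyz": [0,0,0],"claw": 3.0},{"angular": [0,0,0],"xyz": [0,0,0],"claw": 3.0},{"angular": [0,0,0],"xyz": [0,0,0],"claw": 3.0},{"angular": [0,0,0],"xyz": [0,0,0],"claw": 3.0},{"angular": [0,0,0],"xyz": [0,0,0],"claw": 3.0},{"angular": [0,0,0],"xyz": [0,0,0],"claw": 3.0},{"angular": [0,0,0],"xyz": [0,0,0],"claw": 3.0},{"angular": [0,0,0],"xyz": [0,0,0],"claw": 3.0}]}}

```text
t: 15.8
eef_pos: [0.5984, -0.0517, 0.1881]
ee_rot: [3.142, 0.0, -0.208]
force: [-0.1, -0.3, -1.1]
width: 0.04
gripper_force: 24.8
```

```bash
python3 - <<'E'
from station import monitor, viewer
from h import *
s=monitor.get_state();print(s['t'],s['q'],s['eef_pos'],s['ee_rot'])
f=viewer.grab_frame("side");cv2.imwrite("pics/h3.png",crop(f["color"],275,110,100,110,5,.6))
E
```

```text
15.8 [ 2.38868987e-01  2.82986349e-01 -2.42008582e-01  1.48289598e-05
 -1.04580845e+00  1.12421573e+00] [ 0.5983672  -0.05169643  0.18807302] [ 3.14157803e+00  8.22371641e-07 -2.07704174e-01]
```

View pics/h3.png

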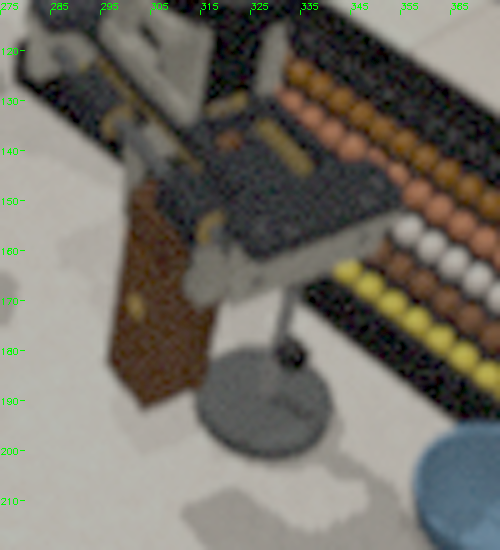

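The one-dot face (302,172) now looks to the robot, so the three-dot side faces the lens. Next I'll back off and go to the mat.

{"api": "servo_tool", "payload": {"targets": [{"angular": [0,0,0],"xyz": [-1,0,0],"claw": 3.0},{"angular": [0,0,0],"xyz": [-3.5,0,0],"claw": 3.0},{"angular": [0,0,0],"xyz": [-3.5,0,0],"claw": 3.0},{"angular": [0,0,0],"xyz": [0,0,-3],"claw": 3.0},{"angular": [0,0,0],"xyz": [0.68,1.91,0],"claw": 3.0},{"angular": [0,0,0],"xyz": [1.36,3.81,0],"claw": 3.0},{"angular": [0,0,0],"xyz": [1.36,3.81,0],"claw": 3.0},{"angular": [0,0,0],"xyz": [1.36,3.81,0],"claw": 3.0},{"angular": [0,0,0],"xyz": [1.36,3.81,0],"claw": 3.0},{"angular": [0,0,0],"xyz": [1.36,3.81,0],"claw": 3.0},{"angular": [0,0,0],"xyz": [1.36,3.81,0],"claw": 3.0},{"angular": [0,0,0],"xyz": [1.36,3.81,0],"claw": 3.0},{"angular": [0,0,0],"xyz": [0.68,1.91,0],"claw": 3.0},{"angular": [0,0,0],"xyz": [0,0,0],"claw": 3.0},{"angular": [0,0,0],"xyz": [0,0,4],"claw": 3.0},{"angular": [0,0,0],"xyz": [0,0,3],"claw": 3.0},{"angular": [0,0,0],"xyz": [0,0,1.5],"claw": 3.0},{"angular": [0,0,0],"xyz": [0,0,0],"claw": 3.0},{"angular": [0,0,0],"xyz": [0,0,0],"claw": 3.0}]}}

```text
t: 17.75
eef_pos: [0.5643, -0.3559, 0.1343]
ee_rot: [3.141, -0.001, -0.207]
force: [0.2, -0.8, -0.5]
width: 0.04
gripper_force: 24.8
```

```bash
python3 - <<'E'
from station import monitor, viewer
from h import *
s=monitor.get_state();print(s['t'],s['eef_pos'],s['ee_rot'],s['force'])
f=viewer.grab_frame("side");cv2.imwrite("pics/m1.png",crop(f["color"],330,210,110,110,5,.6))
E
```

```text
17.75 [ 0.5643106  -0.355869    0.13428809] [ 3.14095324e+00 -1.00813496e-03 -2.06800732e-01] [ 0.15931337 -0.75039901 -0.46166919]
```

View pics/m1.png

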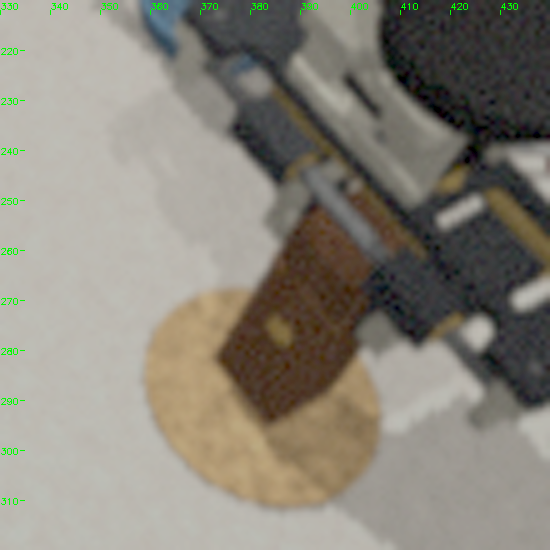

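The case is upright above the round mat (mat centre about (382,289), foot corner at (384,295)). Lower it 16 to 17 mm, then release.

{"api": "servo_tool", "payload": {"targets": [{"angular": [0,0,0],"xyz": [0,0,0.7],"claw": 3.0},{"angular": [0,0,0],"xyz": [0,0,0.5],"claw": 3.0},{"angular": [0,0,0],"xyz": [0,0,0.3],"claw": 3.0},{"angular": [0,0,0],"xyz": [0,0,0.15],"claw": 3.0},{"angular": [0,0,0],"xyz": [0,0,0],"claw": 3.0},{"angular": [0,0,0],"xyz": [0,0,0],"claw": 3.0},{"angular": [0,0,0],"xyz": [0,0,0],"claw": 3.0}]}}

```text
t: 18.5
eef_pos: [0.5639, -0.3561, 0.1172]
ee_rot: [3.141, -0.001, -0.207]
force: [-1.1, 1.3, 4.9]
width: 0.0399
gripper_force: 24.8
```

{"api": "servo_tool", "payload": {"targets": [{"angular": [0,0,0],"xyz": [0,0,0],"claw": 4.5},{"angular": [0,0,0],"xyz": [0,0,0],"claw": 5.5},{"angular": [0,0,0],"xyz": [0,0,0],"claw": 7.0},{"angular": [0,0,0],"xyz": [0,0,0],"claw": 8.0},{"angular": [0,0,0],"xyz": [0,0,0],"claw": 8.5},{"angular": [0,0,0],"xyz": [0,0,0],"claw": 8.5},{"angular": [0,0,0],"xyz": [0,0,0],"claw": 8.5},{"angular": [0,0,0],"xyz": [0,0,0],"claw": 8.5},{"angular": [0,0,0],"xyz": [0,0,-1],"claw": 8.5},{"angular": [0,0,0],"xyz": [0,0,-2],"claw": 8.5},{"angular": [0,0,0],"xyz": [0,0,-4],"claw": 8.5},{"angular": [0,0,0],"xyz": [0,0,-4],"claw": 8.5},{"angular": [0,0,0],"xyz": [0,0,-3],"claw": 8.5},{"angular": [0,0,0],"xyz": [0,0,0],"claw": 8.5},{"angular": [0,0,0],"xyz": [0,0,0],"claw": 8.5}]}}

```text
t: 20.0
eef_pos: [0.564, -0.356, 0.2583]
ee_rot: [3.142, -0.003, -0.208]
force: [0.0, 0.4, -0.2]
width: 0.0848
gripper_force: 0.0
```

```bash
python3 - <<'E'
from station import monitor, viewer
from h import *
s=monitor.get_state();print(s['t'],s['eef_pos'],s['width'],s['force'])
a=viewer.grab_frame("side");b=viewer.grab_frame("wrist")
cv2.imwrite("pics/e1.png",np.hstack([crop(a["color"],330,210,100,110,4,.6),cv2.resize(b["color"],(400,300))[:].copy() if 0 else cv2.copyMakeBorder(cv2.resize(b["color"],(400,300)),0,140,0,0,0)]))
E
```

```text
20.0 [ 0.56395523 -0.35600133  0.25826977] 0.08476610168683442 [ 0.02873478  0.39813454 -0.18932856]
```

View pics/e1.png

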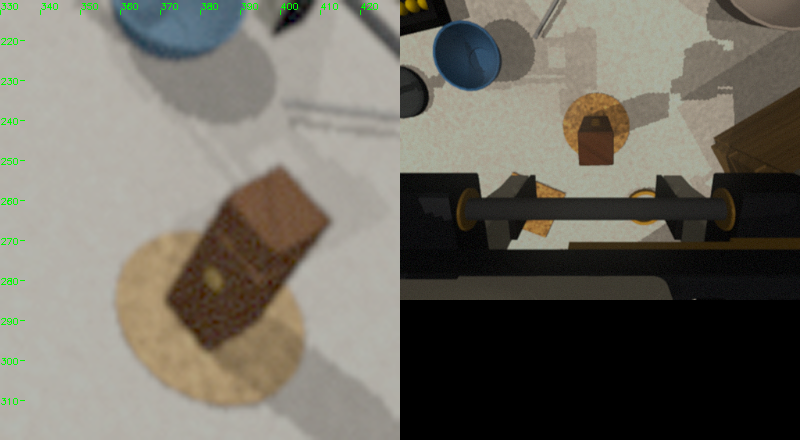

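The case stands upright on the round mat (foot around (382,290) in the side view), released, and the gripper is clear above it.

```bash
python3 -c "
from station import order;print(order.job_done())"
```

```text
the job is handed in; nothing more can be done
None
```

I held the one-, two- and three-dot sides at the loupe in order and stood the case upright, released, on the round cork mat; the job was handed in after about 20 s of robot time with no contact seen at the loupe, and no verdict came back.

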